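# Find and press the concealed catch of a disk array

## Task

The drive tray of the disk array is held by a concealed catch: one of the five identical flush plates in its top panel. Feel along the plates with the fingertips for the one that gives, press it fully home so that the tray springs out on the far side, then come away clear. Do not touch the tray itself, and leave everything else on the desk and on the array where it is.

Things in the scene. Friction and masses are not known exactly. Their poses are not given: they have to be found in the camera images.
- array: Fixed dark steel disk array lying flat on the desk: a box 200 (its x) by 340 (its y) by 75 mm high. Origin: centre of its underside, on the desk; z up. Its flat top panel holds a row of five square plates (row) along its y axis; four are rigid blanks, one, which may be any of them, is the concealed catch. It looks like the others and is known only by giving way when pressed.
- row (a point): Centre of the face of the middle plate, at array x = -45, y = 0, z = 73 mm; axes as the array's. The five grey plates are 50 by 50 mm, in 53 mm square openings, centred at -120, -60, 0, 60 and 120 mm from this point along its y axis. All faces are recessed 2 mm below the panel.
- catch (a joint): How far the concealed catch plate has been pressed straight down into the panel: 0 = untouched, 0.008 m = fully home on its stop. It yields at about 6 to 10 N, has no return spring and stays where it is pushed. Its plate tells nothing of where it is; it must be felt for.
- tray: Drive tray in the array's +x face (the side away from the robot), black front 186 mm wide, 44 mm high and 6 mm thick. Origin: lower middle of the inner side of that front; at array x = 100, z = 12 mm when shut. The catch drives it out along array +x, 4 mm for each mm of press, to 32 mm at the end. It is not to be touched.
- ssd: Loose flat aluminium drive, 70 by 100 by 9.5 mm, lying on the array's top panel beside the row of plates, on the side away from the robot. Origin: centre of its underside. Leave alone.
- drive_a: Loose black drive enclosure standing on the desk, 130 by 50 by 100 mm high. Origin: centre of its underside. Leave alone.
- drive_b: Second enclosure, same as drive_a. Leave alone.
- mouse: Loose black computer mouse, 100 by 58 by 30 mm high. Origin: centre of its underside. Leave alone.
- mug: Loose white mug, 80 mm across, 95 mm high, handle to its +y. Origin: centre of its underside. Leave alone.
- driver: Loose screwdriver lying on the desk along its x, 190 mm long. Leave alone.
- stick: Loose USB memory stick lying on the desk, 54 by 18 by 9 mm. Origin on its underside near the middle. Leave alone.

How it is judged:
On the way:
1. the concealed catch plate is pressed home (value of joint catch above 0.0065 m), for 0.1 s.
At the end, for the whole second after the job is handed in: The catch plate is pressed in by at least 6.5 of its 8 mm and stays there, the tray stands at least 24 mm out and at rest, and every loose thing is within 15 mm of where it started (value of joint catch above 0.0065 m and x of tray in the frame of array above 0.124 m and linear speed of tray below 0.01 m/s and distance of each of ssd, drive_a, drive_b, mouse, mug, driver, stick from where it was at the start of the episode below 0.015 m); the robot touches nothing.
It fails at once if the tray is touched by the robot: it may be opened only by the catch (contact force between any of the fingers, the arm and tray above 1 N).
It fails at once if a loose thing is lifted, carried or pushed more than 20 mm (distance of any of ssd, drive_a, drive_b, mouse, mug, driver, stick from where it was at the start of the episode above 0.02 m).
It also fails if it takes over 48 s, if anything falls off the work surface, if the arm or the gripper's body presses on something with over 40 N, if the wrist force passes 120 N, or if a joint passes its speed limit or range.

## Robot

A 6-joint arm with a two-finger parallel gripper is mounted at the origin on the work surface. World frame = base frame: x ahead of the robot, y to its left, z up, the work surface at z = 0. Lengths are in m, angles in rad, forces in N, time in s.
With the tool pointing down it reaches from about 0.35 to 0.875 m from the base axis. Payload 4.2 kg.
Tool frame: the origin (TCP) lies midway between the tips of the shut fingers; the grasp point (between the pads) lies 19 mm behind it; z points along the fingers, y is the line along which they close (so a half turn about z gives the same grasp; the last joint's range is limited). The gripper opens to 87 mm and grips with 3 to 60 N. Pads are 19 mm wide; open, the fingers measure 117 mm over their backs; the gripper's body (75 mm by 190 mm) begins 51 mm behind the grasp point.
Start: joints at [1.431, 0.385, 0.008, 0, -1.194, -0.259], TCP at [0.243, 0.576, 0.223] pointing down, gripper open.
Joint ranges: [-3.14, 3.14], [-1.21, 2.06], [-1.07, 1.41], [-3.16, 2.05], [-2.99, -0.16], [-3.1, 3.1]. Speed limits (rad/s): [2.79, 2.79, 3.14, 3.14, 3.14, 3.14].

## Interface

Orientations are given as a unit quaternion [x, y, z, w].
In Python, from cell import status, eyes, robot gives the robot as it stands.
- The arm moves only by the shell command python3 -m jog 'ROWS'. ROWS is text: rows parted by semicolons, each of 5 numbers parted by spaces: the closure, from 0 (fully open) to 1 (shut), then the shift along the tool's x, y, z scaled (see below), then the turn about the tool's z scaled (see below). In form: jaw x y z turn; .... A call has 1 to 12 rows; each row shifts and turns the commanded pose from where the row before left it, along the tool's axes as they then stand; what a row does not reach is not made up. The controller multiplies each number of a shift by 0.02 m and each number of a turn by 180 degrees. A row lasts 1/12 s, in which the tool goes at most 41.7 mm and 7.16 degrees, less where a joint would pass 70% of its speed; a pose out of reach is approached as far as the arm can. A call with a number of a shift or a turn outside -1 to 1 is refused whole. A call with a gripper value outside its range is refused whole. The fingers move at their own pace and stop on an object; the grip force is fixed at half the most. Time passes only in rows, so rows that do not move let the fingers close. It gives the time, the measured TCP pose, the force, the opening and the grip force at its end, in the units of the state.
- status.state(): the state, without advancing time (a new reading comes with each control period).
- eyes.capture(name): name is "scene" or "top"; returns the picture (400x640x3 uint8, red, green, blue); there is no depth.
- eyes.camera_params(name): a dict with "camera_matrix" (3x3 intrinsics, pixels), "D" ([k1, k2, p1, p2, k3] as OpenCV has them; the pictures are not rectified), "rvec" (rotation vector, rad) and "tvec" (3), from world to camera coordinates, as OpenCV has them. Camera axes: x right, y down, z forward; pixel columns grow to the right and rows downward; lengths in m; the calibration is good to about 2 mm. A picture is of the moment at which its call begins. camera_params takes no time and is no camera call.
- robot.finish_job(): hands the job in; it is judged then, once.
Trained networks look in the newest picture that a camera, given by its name, has taken for a name from the list of things; names that differ only in an ending like _2 or _b are one class to them, and where a whole thing is asked for, a point or a joint stands for the part that bears it (a point fixed in the world has none). Each returns a list of dicts, best first, with "score" (0 to 1); they miss things now and then, are a little off and sometimes report something else, mostly with a low value. They report only what shows in the picture. A call takes as long as a camera call.
- eyes.boxes_of(name, camera): "xy" ([column, row] in pixels, amid what is visible of it).
- eyes.trace(name, camera): "pixels" (400x640 bool, what is visible of it) and "xy" ([column, row] in pixels, amid what is visible of it).
The state is a dict: "t": time; "qpos": joint angles; "dq": joint speeds; "tau": joint torques, N m; "tool_pos": TCP position; "tcp_rot": TCP orientation; "force": force on the tool from outside, world axes, zero at the start; "wrist_torque": the same for the moment, N m; "gripper_width": opening from 0.0 (shut) to 1.0 (fully open); "grip_force": force on a finger pad.
Only numpy, scipy, OpenCV 4.12 (cv2) and the standard library are available. Lean on these libraries where they do the work, as an engineer would, in place of code of your own. Each camera call takes 0.05 s, during which the arm holds its last target. There are 200 camera calls.

## Working session

There is one attempt and no reset: what is moved stays moved. The work goes in short steps, Python scripts to look and compute and a shell command to move; the robot and the scene stay as the last step left them, time stands still between calls to the robot, and variables do not carry over. Pictures are saved under pics/ and viewed, at most 10 in all, crops included, and the job is handed in when it is done.

```bash
mkdir -p pics; python3 - <<'E'
from cell import status, eyes
import cv2
for c in("top","scene"):
    im=eyes.capture(c); cv2.imwrite(f"pics/{c}0.png",im[:,:,::-1])
    p=eyes.camera_params(c); print(c,{k:__import__('numpy').round(v,4).tolist() for k,v in p.items()})
    for n in("row","ssd","array"):
        print(n,[(d['score'],d['xy']) for d in eyes.boxes_of(n,c)][:3])
s=status.state(); print(s)
E
```

```text
top {'camera_matrix': [[378.8385, 0.0, 318.4989], [0.0, 378.8385, 193.838], [0.0, 0.0, 1.0]], 'D': [0.0145, 0.0, 0.0, 0.0, 0.0], 'rvec': [2.1061, -2.1547, 0.1359], 'tvec': [0.0266, 0.4983, 1.0461]}
row [(0.85, [310.2, 155.3]), (0.32, [456.0, 140.8]), (0.17, [228.9, 264.1])]
ssd [(0.48, [224.3, 265.5])]
array [(0.88, [311.0, 153.6])]
scene {'camera_matrix': [[366.7615, 0.0, 328.0452], [0.0, 366.7615, 202.6748], [0.0, 0.0, 1.0]], 'D': [-0.0064, 0.0, 0.0, 0.0, 0.0], 'rvec': [1.8778, 1.6249, -0.6238], 'tvec': [-0.0773, -0.3158, 1.3218]}
row [(0.77, [353.5, 246.8])]
ssd [(0.69, [391.2, 240.4])]
array [(0.87, [352.8, 250.2])]
{'t': 0.4, 'qpos': array([ 1.43056037e+00,  3.84849716e-01,  7.74120762e-03, -6.71787788e-05,
       -1.19400103e+00, -2.58605347e-01]), 'dq': array([-0.00173814, -0.00131062,  0.00396744,  0.00060405, -0.00123249,
        0.00076993]), 'tau': array([-3.81138780e-04, -3.89974022e+01,  1.87330002e+01,  4.21824038e+00,
        1.41616515e-02, -7.75318335e-05]), 'tool_pos': array([0.2426565 , 0.57587179, 0.22238737]), 'tcp_rot': array([ 9.80179051e-01, -1.98113612e-01, -2.19131353e-05,  1.58179507e-04]), 'force': array([-0.0465834 ,  0.48169509, -0.16767321]), 'wrist_torque': array([-0.00267821, -0.00223038,  0.00615838]), 'grip_force': 0.0, 'gripper_width': 0.9997401302400696}
```

View pics/top0.png

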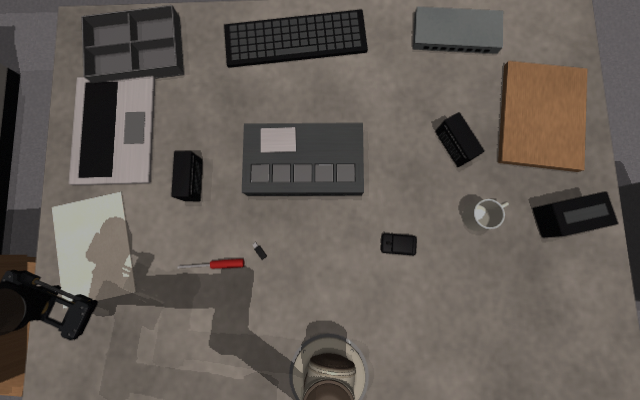

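View pics/scene0.png

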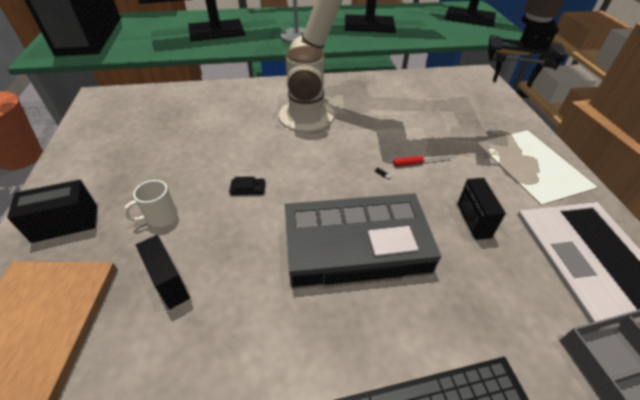

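The top view shows the array's top panel at about (243..363, 124..195), with the plates at about (260,173), (281,173), (303,173), (324,173) and (345,173). The SSD is at (278,139). The red driver and the stick lie near (225,264) and (259,250), and the mouse is at (399,244). The scene view agrees. Next I'll fit the plates precisely.

```bash
cat > h.py <<'E'
import numpy as np, cv2
from cell import eyes,status
def world(px,z,c="top"):
    p=eyes.camera_params(c); K=np.array(p["camera_matrix"]);D=np.array(p["D"]);R=cv2.Rodrigues(np.array(p["rvec"],float))[0];t=np.array(p["tvec"]).ravel()
    u=cv2.undistortPoints(np.array(px,float).reshape(-1,1,2),K,D).reshape(-1,2)
    d=np.c_[u,np.ones(len(u))]@R; o=-R.T@t
    return o+d*((z-o[2])/d[:,2])[:,None]
E
python3 - <<'E'
from h import *
im=cv2.imread("pics/top0.png"); g=cv2.cvtColor(im,cv2.COLOR_BGR2GRAY)
cv2.imwrite("pics/crop.png",cv2.resize(im[115:205,235:375],None,fx=5,fy=5,interpolation=cv2.INTER_NEAREST))
roi=g[160:187,246:362]; print(np.median(g[150:158,250:355]),g[173,246:362].tolist())
_,th=cv2.threshold(roi,0,255,cv2.THRESH_OTSU)
n,_,st,ce=cv2.connectedComponentsWithStats(th,connectivity=4)
c=np.array([ce[i]+[246,160] for i in range(1,n) if st[i,4]>150]); c=c[c[:,0].argsort()]
print(st[1:].tolist()); print(c.round(1)); print(world(c,.073).round(4))
print("corners",world([[243,124],[363,124],[243,195],[364,195]],.075).round(3))
m=[(d['score'],world(d['xy'],.09)[0].round(3)) for n in("drive_a","mug") for d in eyes.boxes_of(n,"top")]; print(m)
E
```

```text
62.0 [61, 62, 63, 61, 43, 74, 90, 90, 90, 90, 90, 90, 90, 90, 90, 90, 91, 91, 91, 91, 92, 92, 94, 43, 61, 60, 28, 91, 91, 92, 91, 91, 91, 91, 92, 91, 92, 91, 91, 92, 91, 91, 92, 91, 39, 62, 62, 30, 98, 92, 92, 91, 92, 91, 92, 92, 92, 91, 91, 92, 91, 91, 92, 92, 92, 77, 56, 63, 52, 77, 92, 92, 92, 91, 91, 91, 91, 91, 91, 92, 92, 92, 92, 92, 91, 92, 100, 36, 63, 62, 31, 101, 92, 92, 92, 91, 92, 92, 92, 92, 92, 91, 92, 92, 92, 92, 91, 92, 77, 52, 64, 64, 62, 62, 64, 65]
[[5, 4, 18, 18, 292], [48, 4, 18, 18, 298], [69, 4, 18, 18, 303], [91, 4, 18, 18, 292], [27, 5, 17, 17, 289]]
[[259.9 173. ]
 [281.  173. ]
 [302.2 172.9]
 [323.7 172.4]
 [345.  172. ]]
[[ 0.5567  0.1775  0.073 ]
 [ 0.5551  0.1182  0.073 ]
 [ 0.5539  0.0587  0.073 ]
 [ 0.5535 -0.0014  0.073 ]
 [ 0.5531 -0.0609  0.073 ]]
corners [[ 0.7    0.226  0.075]
 [ 0.69  -0.116  0.075]
 [ 0.495  0.224  0.075]
 [ 0.487 -0.111  0.075]]
[(0.9, array([0.546, 0.377, 0.09 ])), (0.86, array([ 0.634, -0.374,  0.09 ])), (0.6, array([ 0.427, -0.428,  0.09 ]))]
```

View pics/crop.png

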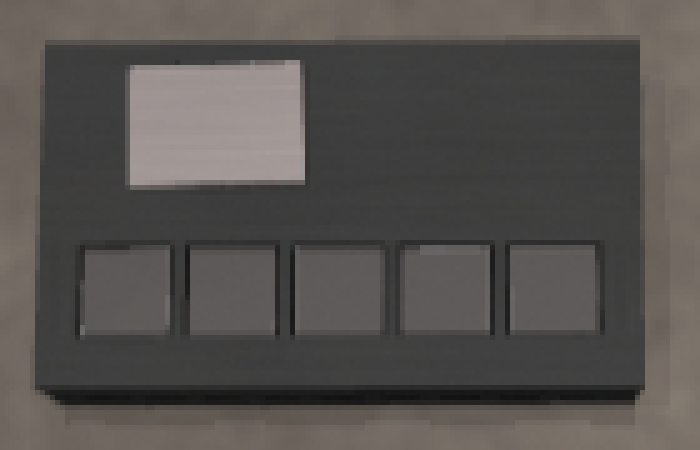

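The five plate centres run from (0.557, 0.178) to (0.553, -0.061), with an array yaw of about -0.9°. I'll square up the tool, shut the fingers and travel above the left plate.

```bash
python3 -m jog '1 0 0 0 -0.035; 1 0 0 0 -0.035; 1 0 0 0 -0.035; 1 0 0 0 -0.022; 1 0.8 1 0 0; 1 0.8 1 0 0; 1 0.8 1 0 0; 1 0.8 1 0 0; 1 0.8 1 0 0; 1 0.8 1 0 0; 1 0.8 1 0 0; 1 0.8 1 0 0' && python3 -m jog '1 0.8 1 0 0; 1 0.8 1 0 0; 1 0.8 1 0 0; 1 0.8 1 0 0; 1 0.8 1 0 0; 1 0.8 1 0 0; 1 0.8 1 0 0; 1 0.7 1 0 0; 1 0.7 1 0 0; 1 0.7 0.9 0 0; 1 0.5 0.9 0 0; 1 0 0 0 0'
```

```text
t: 1.5
tool_pos: [0.3713, 0.4149, 0.2228]
tcp_rot: [1.0, 0.0, 0.0, -0.0]
force: [0.3, 0.7, 0.4]
gripper_width: 0.17
grip_force: 0.0
t: 2.5
tool_pos: [0.536, 0.1974, 0.2225]
tcp_rot: [1.0, -0.002, -0.0, 0.0]
force: [0.7, -0.1, -0.7]
gripper_width: 0.011
grip_force: 0.0
```

```bash
python3 -m jog '1 0.5 0.5 0 0; 1 0.5 0.5 0.2 0; 1 0 0 1 0; 1 0 0 1 0; 1 0 0 1 0; 1 0 0 1 0; 1 0 0 1 0; 1 0 0 1 0; 1 0 0 0.4 0; 1 0 0 0.1 0; 1 0 0 0 0; 1 0 0 0 0'; python3 - <<'E'
from h import *
im=eyes.capture("top"); cv2.imwrite("pics/a.png",cv2.resize(im[100:220,220:400,::-1],None,fx=4,fy=4))
im=eyes.capture("scene"); cv2.imwrite("pics/b.png",cv2.resize(im[150:300,260:460,::-1],None,fx=4,fy=4))
print(status.state()['force'],status.state()['tool_pos'])
E
```

```text
t: 3.5
tool_pos: [0.5556, 0.1805, 0.0896]
tcp_rot: [1.0, 0.0, 0.001, -0.0]
force: [0.2, 0.0, 0.7]
gripper_width: 0.001
grip_force: 0.0
[-0.19270507  0.57669878  0.2368604 ] [0.55556906 0.18052276 0.08995527]
```

View pics/b.png

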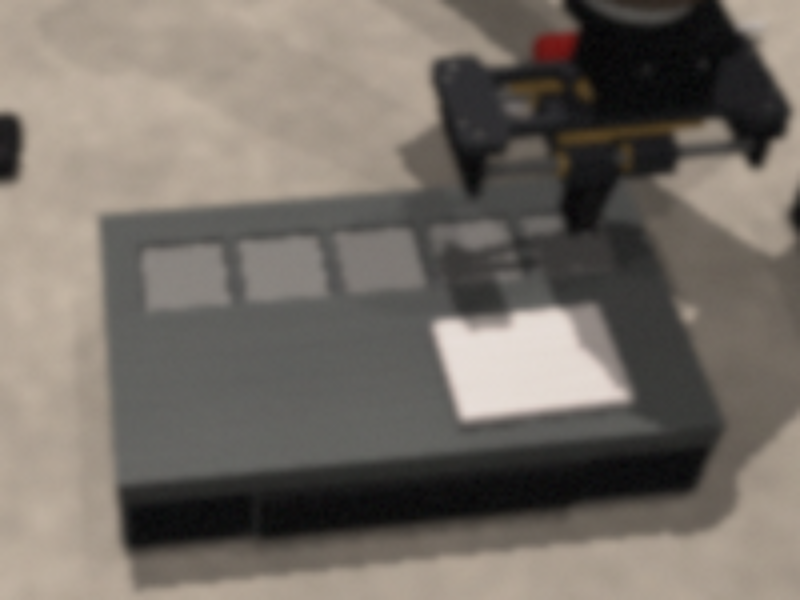

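The fingers hang about 16 mm over the left plate, with the tip at about (585,225) in the crop. Next I'll feel down.

```bash
python3 -m jog '1 0 0 0.6 0; 1 0 0 0.1 0; 1 0 0 0.05 0; 1 0 0 0.05 0; 1 0 0 0.05 0; 1 0 0 0 0'; python3 -m jog '1 0 0 0.05 0; 1 0 0 0 0';  python3 -m jog '1 0 0 0.05 0; 1 0 0 0 0'
```

```text
t: 4.1
tool_pos: [0.5549, 0.1801, 0.0728]
tcp_rot: [1.0, 0.0, 0.0, -0.0]
force: [-1.7, -0.8, 4.7]
gripper_width: 0.007
grip_force: 2.3
t: 4.27
tool_pos: [0.5549, 0.1801, 0.0717]
tcp_rot: [1.0, 0.0, 0.0, -0.0]
force: [-2.1, -0.6, 4.8]
gripper_width: 0.004
grip_force: 2.4
t: 4.43
tool_pos: [0.5549, 0.1801, 0.0707]
tcp_rot: [1.0, 0.0, 0.0, -0.0]
force: [-2.6, -0.7, 4.1]
gripper_width: 0.005
grip_force: 2.4
```

```bash
python3 -m jog '1 0 0 0.05 0; 1 0 0 0 0';  python3 -m jog '1 0 0 0.05 0; 1 0 0 0 0'; python3 - <<'E'
from cell import status
s=status.state();print(s['force'],s['tool_pos'])
E
```

```text
t: 4.6
tool_pos: [0.5549, 0.1801, 0.0696]
tcp_rot: [1.0, 0.0, 0.0, -0.0]
force: [-1.7, -0.0, 4.6]
gripper_width: 0.001
grip_force: 2.4
t: 4.77
tool_pos: [0.5549, 0.1801, 0.0686]
tcp_rot: [1.0, 0.0, 0.0, -0.0]
force: [-2.3, -0.5, 5.3]
gripper_width: 0.007
grip_force: 2.4
[-2.27673798 -0.50946189  5.30856923] [0.55489475 0.18005628 0.06862598]
```

The plate yields at a steady force of about 5 N, so this is the catch. I'll press on to its stop.

```bash
python3 -m jog '1 0 0 0.05 0; 1 0 0 0.05 0; 1 0 0 0.05 0; 1 0 0 0 0';  python3 -m jog '1 0 0 0.05 0; 1 0 0 0 0'; python3 -m jog '1 0 0 0.05 0; 1 0 0 0 0'
```

```text
t: 5.1
tool_pos: [0.5549, 0.1801, 0.0656]
tcp_rot: [1.0, 0.0, 0.0, -0.0]
force: [-2.2, -0.6, 4.9]
gripper_width: 0.006
grip_force: 2.3
t: 5.27
tool_pos: [0.5549, 0.1801, 0.0654]
tcp_rot: [1.0, 0.0, 0.0, 0.0]
force: [-4.4, -0.5, 10.0]
gripper_width: 0.003
grip_force: 4.9
t: 5.43
tool_pos: [0.555, 0.1801, 0.0654]
tcp_rot: [1.0, 0.001, 0.001, 0.0]
force: [-6.2, -1.1, 14.9]
gripper_width: 0.008
grip_force: 7.3
```

The plate has hit its stop at 0.0654, with the force rising to 15 N. I'll push a little more, then lift clear and check the tray.

```bash
python3 -m jog '1 0 0 0.1 0; 1 0 0 0 0; 1 0 0 0 0'; python3 -m jog '1 0 0 -0.5 0; 1 0 0 -1 0; 1 0 0 -1 0; 1 0 0 -1 0; 1 0 0 -1 0; 1 0 0 -1 0; 1 0 0 -1 0; 1 -1 0 0 0; 1 -1 0 0 0; 1 -1 0 0 0; 1 -1 0 0 0; 1 0 0 0 0'; python3 - <<'E'
from h import *
im=eyes.capture("scene"); cv2.imwrite("pics/c.png",cv2.resize(im[150:300,260:460,::-1],None,fx=4,fy=4))
im=eyes.capture("top"); cv2.imwrite("pics/d.png",im[:,:,::-1])
a=cv2.imread("pics/top0.png"); print(status.state()['force'],status.state()['tool_pos'])
E
```

```text
t: 5.68
tool_pos: [0.555, 0.1801, 0.0653]
tcp_rot: [1.0, 0.001, 0.001, 0.0]
force: [-9.8, -0.9, 24.9]
gripper_width: 0.007
grip_force: 12.1
t: 6.68
tool_pos: [0.4719, 0.1795, 0.1908]
tcp_rot: [1.0, 0.001, -0.001, -0.0]
force: [0.2, 1.1, -0.4]
gripper_width: 0.004
grip_force: 0.0
[ 0.39791097 -0.06173584  0.04845353] [0.47479427 0.18027703 0.1911272 ]
```

View pics/c.png

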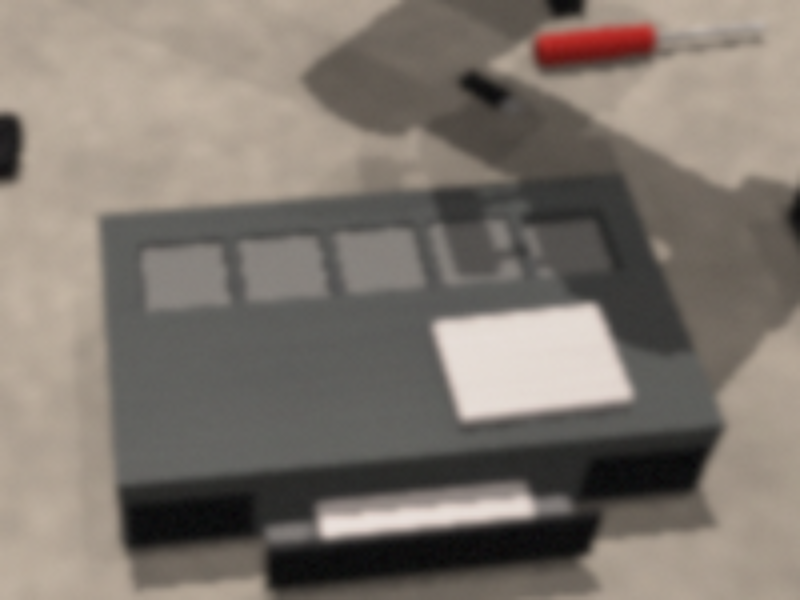

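View pics/d.png

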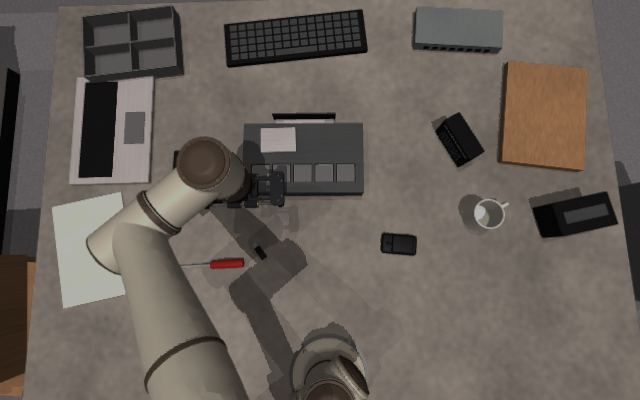

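The scene crop shows the tray standing out at (430,540) and the right-hand plate sunk at (575,240). The SSD, driver, stick, mouse and mug are where they were, and the robot is clear.

```bash
python3 -c "
from cell import robot
print(robot.finish_job())"
```

```text
the job is handed in; nothing more can be done
None
```

The concealed catch was the end plate on the robot's left (array +y); I pressed it to its stop, the tray sprang out on the far side, nothing in view had shifted (the arm hid one drive enclosure), and I came away clear and handed the job in.

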